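# Shut and latch the hatch of an equipment box

## Task

Shut the open hatch of the white equipment box without slamming it, press it down against its sprung seal just far enough, and turn the black wing knob a quarter turn clockwise so that its tongue catches under the frame edge and keeps the hatch shut when you let go. Press with feeling: do not ram the hatch onto its stops and do not force the tongue against the frame. Leave the two tubes and the pot beside the box standing where they are.

Things in the scene. Friction and masses are not known exactly. Their poses are not given: they have to be found in the camera images.
- box: White sheet-metal box, 220 (x) x 180 (y) x 100 mm high, fixed. Origin: centre of its underside; front (knob side) faces its own -x. A steel frame runs round the inside of its mouth; the tongue must go under its front bar. The height of the frame, with the seal and stops on it, varies 9 mm up or down and cannot be judged exactly by eye: it must be felt.
- hatch (a joint): Angle (rad) of the hatch, a white 222 x 193 x 6 mm plate with 16 mm skirt, on a hinge along the box's y axis, 105 mm behind the box's centre, 110 mm up (plate's underside). 0 = level, positive = front edge up, at most 1.0. Starts open, stays where left (hinge friction 0.22 N m). From somewhere between 0.12 and 0.03 down it rests on sprung seal blocks. Latched: -0.045 to 0.055.
- knob (a joint): Angle (rad) of the wing knob on the hatch: 0 = open (wing parallel to the front edge, tongue to the right), grows clockwise seen from above, end stop 1.5. Starts at 0 to 0.2; from 1.3 it is well latched (tongue to the front). Stays where left. The tongue under the hatch is 10 mm wide, reaches 36 mm from the axis; not pressed down, it hits the frame's edge at about 0.5.
- knob_grip (a point): Centre of the wing of the black wing knob: 44 mm long (point's y axis), 10 mm thick (x axis), 22 mm high, on a collar 26 mm across and 8 mm high. It is 19 mm above the hatch's outer face, on the knob's axis (z), 165 mm from the hinge line, on the hatch's middle line.
- tongue_root (a point): Point of the knob's axis at the height of its hidden tongue, 15 mm under the hatch's underside. Pressing down at the knob from first touch of the seal takes about 1 N per mm; from 10 to 12 N the tongue passes under the frame, at 11 to 13 N the hatch meets two hard stops (sudden stiffness). Press to 13 to 16 N, keep that height while turning. Over 6 N on one stop (24 N in all) damages it.
- hatch_push (a point): Point on the bare outer face of the hatch, 100 mm from the hinge line and 55 mm left (+y of the box) of its middle line, clear of the knob: a good place to push it down. z axis: outward from the face.
- tube_a: Standing capped sample tube, 30 mm across, 99 mm high, on the bench left of the box. Origin: centre of its underside.
- tube_b: Second such tube, left of the box, farther back. Origin: centre of its underside.
- pot: White specimen pot, 48 mm across, 83 mm high, on the bench right of the box. Origin: centre of its underside.

How it is judged:
On the way:
1. the hatch is down on its seal with the knob still open (value of joint hatch below 0.15 rad and value of joint knob below 0.5 rad), for 0.2 s.
At the end, for the whole second after the job is handed in: The wing knob is turned to more than 1.15 rad, its tongue lies under the front bar of the frame and bears up against it (over 1.5 N), and the hatch stays down (below 0.08 rad) by itself, at rest (value of joint knob above 1.15 rad and value of joint hatch below 0.08 rad and velocity of joint hatch below 0.05 rad/s and velocity of joint knob below 0.1 rad/s and contact force between knob_c0 and frame_c0 above 1.5 N and z of frame_c0 in the frame of tongue_root above 0.004 m); the robot touches nothing.
It fails at once if the hatch is rammed onto its stops (over 6 N on one) (contact force between hatch_c0 and frame_c4 above 6 N or contact force between hatch_c0 and frame_c5 above 6 N).
It fails at once if the tongue is forced against the frame (over 30 N) (contact force between knob_c0 and frame_c0 above 30 N).
It fails at once if the hatch is slammed (closing faster than 2 rad/s) (velocity of joint hatch below -2 rad/s).
It fails at once if a tube or the pot is pushed more than 30 mm or tipped (distance of any of tube_a, tube_b, pot from where it was at the start of the episode above 0.03 m or angle between any of tube_a, tube_b, pot's own z axis and vertical above 0.5 rad).
It also fails if it takes over 61 s, if anything falls off the work surface, if the arm or the gripper's body presses on something with over 40 N, if the wrist force passes 120 N, or if a joint passes its speed limit or range.

## Robot

A 6-joint arm with a two-finger parallel gripper is mounted at the origin on the work surface; the furniture and walls round the work are solid. World frame = base frame: x ahead of the robot, y to its left, z up, the work surface at z = 0. Lengths are in m, angles in rad, forces in N, time in s.
With the tool pointing down it reaches from about 0.375 to 0.9 m from the base axis. Payload 3.1 kg.
Tool frame: the origin (TCP) lies at the very end of the fingers, on their centre line; the grasp point (between the pads) lies 19 mm behind it; x points along the fingers, y is the direction in which the jaws open and shut, and the axes are right-handed (so a half turn about x gives the same grasp; the last joint's range is limited). The gripper opens to 87 mm and grips with 3 to 60 N. Pads are 19 mm wide; open, the fingers measure 117 mm over their backs; the gripper's body (75 mm by 190 mm) begins 51 mm behind the grasp point.
Start: joints at [0.931, 0.527, 1.433, -0, 1.181, -0.178], TCP at [0.278, 0.56, 0.223] pointing down, gripper open.
Joint ranges: [-3.08, 3.08], [-0.75, 2.2], [0.22, 2.44], [-1.43, 4.57], [0, 2.65], [-2.85, 2.85]. Speed limits (rad/s): [2.79, 2.79, 3.14, 3.14, 3.14, 3.14].

## Interface

Orientations are given as a unit quaternion [x, y, z, w].
In Python, from rig import robot gives the robot as it stands.
- The arm moves only by the tool carry_out, never from a script. Its argument "commands" is a list that holds one entry, the list of rows, each a list of 5 numbers: the opening, from 0 (shut) to 1 (fully open), then the shift along the tool's x, y, z in mm, then the turn about the tool's x in degrees. In form: [[[hand, x, y, z, twist], ...]]. A call has 1 to 8 rows; each row shifts and turns the pose as measured when the row begins, along the tool's axes as they then stand; what a row does not reach is not made up. A row lasts 1/12 s, in which the tool goes at most 41.7 mm and 7.16 degrees, less where a joint would pass 70% of its speed; a pose out of reach is approached as far as the arm can. A call with a gripper value outside its range is refused whole. The fingers move at their own pace and stop on an object; "force" is the grip in N (left out, the last holds). Time passes only in rows, so rows that do not move let the fingers close. It gives the time, the measured TCP pose, the force and the opening at its end, in the units of the state.
- robot.get_obs(): the state, without advancing time (a new reading comes with each control period).
- robot.camera(name): name is "scene" or "side" or "wrist"; returns the picture (384x512x3 uint8, red, green, blue); there is no depth.
- robot.camera_model(name): a dict with "fx", "fy", "cx", "cy" (pixels), "R" (3x3) and "t" (3): a world point X has camera coordinates R X + t. Camera axes: x right, y down, z forward; pixel columns grow to the right and rows downward; lengths in m; the calibration is good to about 2 mm. A picture is of the moment at which its call begins: read the wrist's pose just before it. camera_model takes no time and is no camera call; for the wrist camera it gives the pose at the moment of the call.
- robot.hand_in(): hands the job in, once; it reports no verdict.
The state is a dict: "time": time; "q": joint angles; "joint_velocities": joint speeds; "joint_torque": joint torques, N m; "position": TCP position; "tool_rot": TCP orientation; "ft_force": force on the tool from outside, world axes, zero at the start; "moment": the same for the moment, N m; "grip_width": finger opening in m.
Only numpy, scipy, OpenCV 4.12 (cv2) and the standard library are available. Lean on these libraries where they do the work, as an engineer would, in place of code of your own. Each camera call takes 0.05 s, during which the arm holds its last target. There are 200 camera calls.

## Working session

There is one attempt and no reset: what is moved stays moved. The work goes in short steps, Python scripts to look and compute and a tool call to move; the robot and the scene stay as the last step left them, time stands still between calls to the robot, and variables do not carry over. Pictures are saved under pics/ and viewed, on a budget of 10 in all, crops included, one or two more only if the job needs it, and the job is handed in when it is done.

Besides the shell and the picture viewer there is one more tool, called after "Request:" as name([rows], argument=value, ...), one row to a line, values as JSON. carry_out: Moves the arm, as the interface text tells. Its arguments: {"type":"object","properties":{"commands":{"type":"array"},"force":{"type":"number"}},"required":["commands"]}

```bash
mkdir -p pics; ls
python3 - <<'E'
from rig import robot
import cv2,numpy as np
o=robot.get_obs(); print(o)
for n in ("scene","side"):
    m=robot.camera_model(n); print(n,m)
    cv2.imwrite(f"pics/{n}0.png",robot.camera(n)[:,:,::-1])
E
```

```text
pics
{'time': 0.0, 'q': array([ 9.31494774e-01,  5.28457626e-01,  1.43388459e+00,  1.56059988e-05,
        1.18135788e+00, -1.78512122e-01]), 'joint_velocities': array([-0.0010902 , -0.00106452, -0.00021186,  0.00112273, -0.00082459,
       -0.00059205]), 'joint_torque': array([-1.63237291e-04, -4.40046072e+01, -1.76591295e+01,  6.31880388e-02,
        5.83111192e-02, -1.55341304e-04]), 'position': array([0.27745474, 0.55924529, 0.22158249]), 'tool_rot': array([ 0.16079651,  0.6887225 , -0.16215979,  0.68812063]), 'ft_force': array([ 0.48818884, -0.49137245,  0.71353528]), 'moment': array([0.02856762, 0.00850155, 0.00884861]), 'grip_width': 0.086950892382341}
scene {'fx': 404.3999560096778, 'fy': 404.3999560096778, 'cx': 255.7063166817377, 'cy': 185.02305454942544, 'R': array([[ 0.49259259, -0.87016323,  0.01298015],
       [-0.44622621, -0.26535427, -0.85467495],
       [ 0.74715106,  0.41521447, -0.51900119]]), 't': array([-0.19036908,  0.40699911,  0.37751747])}
side {'fx': 403.6914856237528, 'fy': 403.6914856237528, 'cx': 252.51554190225465, 'cy': 187.94443999270743, 'R': array([[ 0.41137394, -0.91138633, -0.01210126],
       [-0.79321814, -0.3514332 , -0.49729235],
       [ 0.44897267,  0.21417205, -0.86749863]]), 't': array([-0.1223841 ,  0.5850865 ,  0.69770282])}
```

View pics/scene0.png

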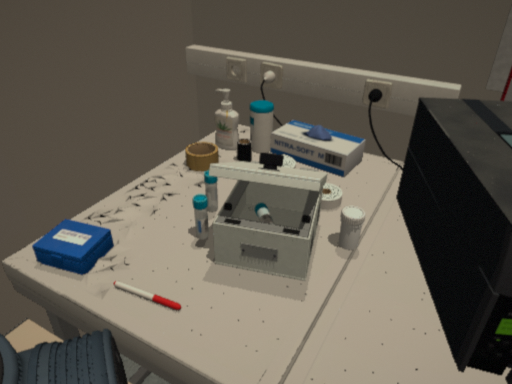

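View pics/side0.png

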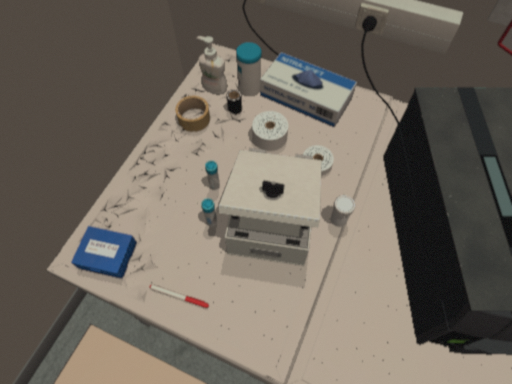

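The scene view shows the box with its mouth at about (218-320, 180-275) and the hatch open. The tubes are at (201,215) and (211,185), the pot at (351,228). In the side view the hatch covers (222-320, 155-220), with the knob at (272,188). I'll zoom in for corner pixels.

Run:
```python
import cv2,numpy as np
a=cv2.imread("pics/scene0.png")[140:290,180:380]; b=cv2.imread("pics/side0.png")[140:290,180:380]
a=cv2.resize(a,None,fx=4,fy=4,interpolation=cv2.INTER_CUBIC);b=cv2.resize(b,None,fx=4,fy=4,interpolation=cv2.INTER_CUBIC)
cv2.imwrite("pics/za.png",a);cv2.imwrite("pics/zb.png",b)
```

```text
(no output)
```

View pics/za.png

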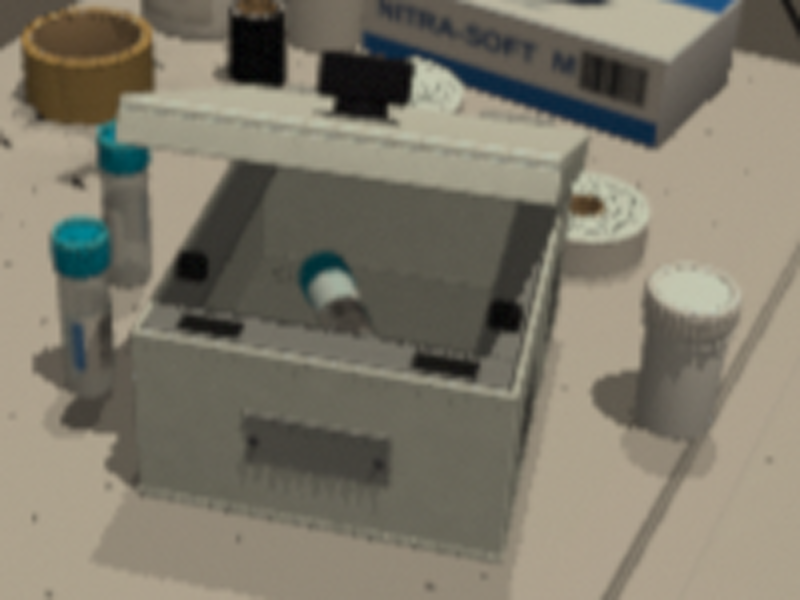

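View pics/zb.png

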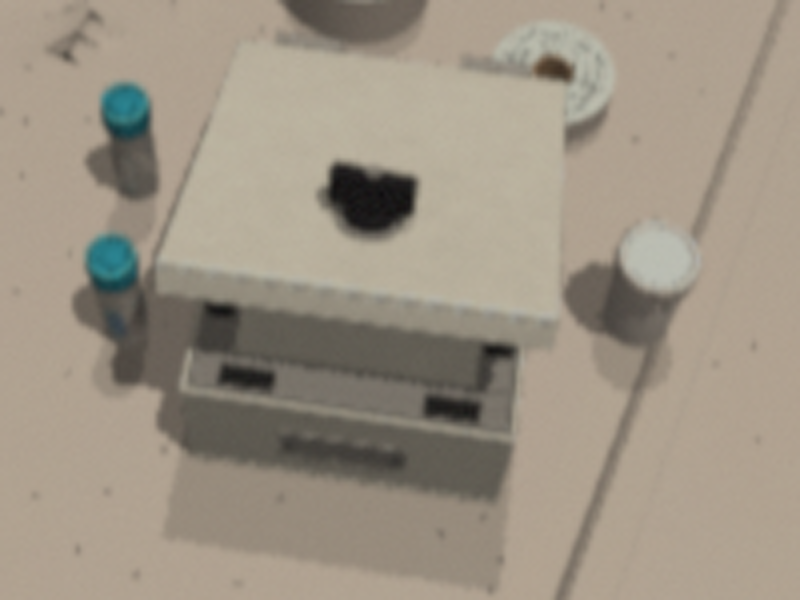

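The crops show the box front rim corners at scene (135,332)/(520,395) and side (187,385)/(513,434). The hatch top corners in the side crop are (158,265), (558,320), (243,42) and (565,85). The wing lies parallel to the front edge.

```bash
cat > h.py <<'E'
from rig import robot
import numpy as np, cv2
def ray(m,u,v):
    d=m["R"].T@np.array([(u-m["cx"])/m["fx"],(v-m["cy"])/m["fy"],1]); return -m["R"].T@m["t"],d
def plane(m,u,v,z):
    c,d=ray(m,u,v); return c+d*(z-c[2])/d[2]
def tri(ms,uvs):
    P=[]; 
    for m in ms: K=np.array([[m["fx"],0,m["cx"]],[0,m["fy"],m["cy"]],[0,0,1]]); P.append(K@np.c_[m["R"],m["t"]])
    X=cv2.triangulatePoints(P[0],P[1],np.array(uvs[0],float),np.array(uvs[1],float)).ravel(); return X[:3]/X[3]
def proj(m,X):
    c=m["R"]@X+m["t"]; return c[0]/c[2]*m["fx"]+m["cx"],c[1]/c[2]*m["fy"]+m["cy"]
E
python3 - <<'E'
from h import *
np.set_printoptions(precision=4,suppress=True)
A=robot.camera_model("scene");B=robot.camera_model("side")
f=lambda p:(180+p[0]/4-.4,140+p[1]/4-.4)
for n,a,b in [("FL",(135,332),(187,385)),("FR",(520,395),(513,434)),("hatchFL",(125,95),(158,265)),("hatchFR",(572,160),(558,320))]:
    print(n,tri((A,B),(f(a),f(b))))
for n,a,b in [("FL",(135,332),(187,385)),("FR",(520,395),(513,434))]:
    print(n,plane(A,*f(a),.1),plane(B,*f(b),.1))
for a in [(138,488),(500,553)]: print("bot",plane(A,*f(a),0))
print("knob wing mid scene/side",tri((A,B),(f((366,78)),f((372,190)))))
for n,a,h in [("tubea",(82,225),.099),("tubeb",(125,130),.099),("pot",(694,280),.083)]: print(n,plane(A,*f(a),h))
for n,a,h in [("tubea",(112,255),.099),("tubeb",(126,102),.099),("pot",(660,255),.083)]: print(n,plane(B,*f(a),h))
E
```

```text
FL [0.483  0.1449 0.0978]
FR [ 0.5288 -0.0254  0.0981]
hatchFL [0.4923 0.1533 0.2152]
hatchFR [ 0.5443 -0.0303  0.2116]
FL [0.48  0.144 0.1  ] [0.4829 0.1434 0.1   ]
FR [ 0.5274 -0.0272  0.1   ] [ 0.5274 -0.0243  0.1   ]
bot [0.4834 0.1495 0.    ]
bot [ 0.5324 -0.0237  0.    ]
knob wing mid scene/side [0.5757 0.0788 0.2061]
tubea [0.5424 0.2198 0.099 ]
tubeb [0.6343 0.2574 0.099 ]
pot [ 0.6776 -0.0598  0.083 ]
tubea [0.5365 0.2163 0.099 ]
tubeb [0.63   0.2556 0.099 ]
pot [ 0.6691 -0.0619  0.083 ]
```

```bash
cat >> h.py <<'E'
from scipy.spatial.transform import Rotation as Ro
np.set_printoptions(precision=4,suppress=True)
psi=np.radians(15.3); EX=np.array([np.cos(psi),np.sin(psi),0]); EY=np.array([-np.sin(psi),np.cos(psi),0])
HINGE=np.array([.7123,.1157,.11])
def hp(r,y,z): return HINGE-r*EX+y*EY+np.array([0,0,z-.11])
def st(target=None,yaw=None):
    o=robot.get_obs(); T=Ro.from_quat(o["tool_rot"]).as_matrix(); p=o["position"]
    print("t",round(o["time"],2),"p",p,"F",o["ft_force"],"w",o["grip_width"],"q",o["q"])
    print("toolx",T[:,0],"y yaw deg",np.degrees(np.arctan2(T[1,1],T[0,1])),"toolz",T[:,2])
    if target is not None: print("to target tool mm",T.T@(target-p)*1000)
E
python3 -c "
from h import *
st(hp(.12,.055,.25)); print(hp(.12,.055,.25),hp(.165,0,.15))"
```

```text
t 0.1 p [0.2775 0.5593 0.2217] F [-0.2651 -0.5256  0.3599] w 0.08698175490388038 q [ 0.9315  0.5283  1.4338 -0.      1.1814 -0.1785]
toolx [-0.0012 -0.0016 -1.    ] y yaw deg 63.599154758608435 toolz [ 0.8957 -0.4446 -0.0003]
to target tool mm [ -28.0078 -242.7905  460.5255]
[0.582  0.1371 0.25  ] [0.5531 0.0722 0.15  ]
```

Request:
carry_out([
  [[0,-15,-17,33,0],[0,-15,-17,33,0],[0,0,-17,33,0],[0,0,-17,33,0],[0,0,-17,33,0],[0,0,-17,33,0],[0,0,-17,33,0],[0,0,-17,33,0]],
], force=10)

```text
time: 0.77
position: [0.454, 0.3171, 0.2485]
tool_rot: [0.154, 0.692, -0.158, 0.687]
ft_force: [0.0, 0.5, 0.7]
grip_width: 0.0417
```

Request:
carry_out([
  [[0,0,-17,33,0],[0,0,-17,33,0],[0,0,-17,33,0],[0,0,-17,33,0],[0,0,0,0,7],[0,0,0,0,7],[0,0,0,0,7],[0,0,0,0,7]],
])

```text
time: 1.43
position: [0.552, 0.1816, 0.2445]
tool_rot: [0.32, 0.631, -0.327, 0.627]
ft_force: [-0.7, 0.5, 0.1]
grip_width: 0.0003
```

Request:
carry_out([
  [[0,0,0,0,7],[0,0,0,0,7],[0,0,0,0,7],[0,0,0,0,0]],
])

```text
time: 1.77
position: [0.5509, 0.1803, 0.2422]
tool_rot: [0.43, 0.56, -0.441, 0.555]
ft_force: [0.2, -0.0, 0.8]
grip_width: 0.0003
```

```bash
python3 -c "
from h import *
st(hp(.12,.055,.22))"
```

```text
t 1.77 p [0.5509 0.1803 0.2422] F [ 0.2083 -0.0102  0.8025] w 0.0002891824725454498 q [ 0.1264  0.451   1.514  -0.0057  1.1927 -0.116 ]
toolx [-0.0153 -0.0073 -0.9999] y yaw deg 14.009647486610636 toolz [ 0.2421 -0.9702  0.0033]
to target tool mm [22.0159 20.1366 49.349 ]
```

Request:
carry_out([
  [[0,0,10,25,0],[0,0,10,25,0],[0,20,2,5,0],[0,8,0,0,0],[0,8,0,0,0],[0,0,0,0,0]],
])

```text
time: 2.27
position: [0.5845, 0.1314, 0.2034]
tool_rot: [0.424, 0.565, -0.436, 0.558]
ft_force: [-0.9, 0.3, 0.1]
grip_width: 0.0008
```

```bash
python3 -c "
from h import *
st(hp(.12,.055,.17))
cv2.imwrite('pics/s1.png',cv2.resize(robot.camera('scene')[100:300,130:400,::-1],None,fx=2.9,fy=2.9))"
```

```text
t 2.27 p [0.5845 0.1314 0.2034] F [-0.9383  0.3078  0.1399] w 0.0007845528756722037 q [ 0.0381  0.5223  1.5046 -0.0069  1.1331 -0.222 ]
toolx [-0.0182 -0.0069 -0.9998] y yaw deg 15.072562635086292 toolz [ 0.2601 -0.9656  0.0019]
to target tool mm [33.4172 -0.2951 -6.1605]
```

View pics/s1.png

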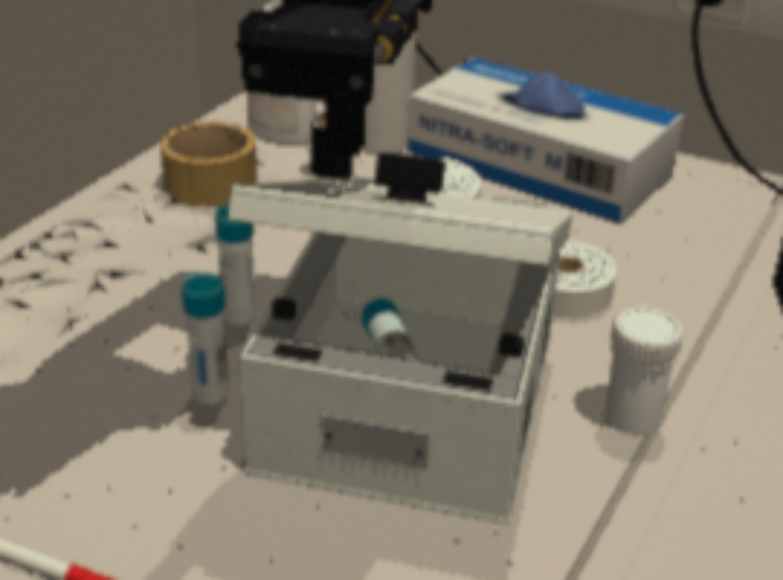

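The finger tips at (335,165) sit above the hatch, left of the knob at (410,175) and clear of it. I'll push down gently.

Request:
carry_out([
  [[0,6,0,-3,0],[0,6,0,-3,0],[0,6,0,0,0],[0,6,0,0,0],[0,6,0,0,0],[0,6,0,0,0],[0,6,0,0,0],[0,6,0,0,0]],
])

```text
time: 2.98
position: [0.5829, 0.1411, 0.1554]
tool_rot: [0.424, 0.564, -0.432, 0.561]
ft_force: [-0.3, -0.6, 0.8]
grip_width: 0.0002
```

Request:
carry_out([
  [[0,5,0,0,0],[0,4,0,0,0],[0,3,0,0,0],[0,3,0,0,0]],
])

```text
time: 3.32
position: [0.582, 0.1406, 0.1376]
tool_rot: [0.424, 0.565, -0.433, 0.56]
ft_force: [-0.4, 0.2, 1.6]
grip_width: 0.0005
```

```bash
python3 -c "
from h import *
st(hp(.12,.055,.125))
cv2.imwrite('pics/s2.png',cv2.resize(robot.camera('scene')[100:300,130:400,::-1],None,fx=2.9,fy=2.9))"
```

```text
t 3.32 p [0.582  0.1406 0.1376] F [-0.4155  0.2126  1.555 ] w 0.00046061681891993947 q [ 0.0535  0.6037  1.5665 -0.0066  0.9851 -0.212 ]
toolx [-0.0134 -0.0062 -0.9999] y yaw deg 15.421953730875824 toolz [ 0.266  -0.964   0.0024]
to target tool mm [12.636  -0.6804  3.4231]
```

View pics/s2.png

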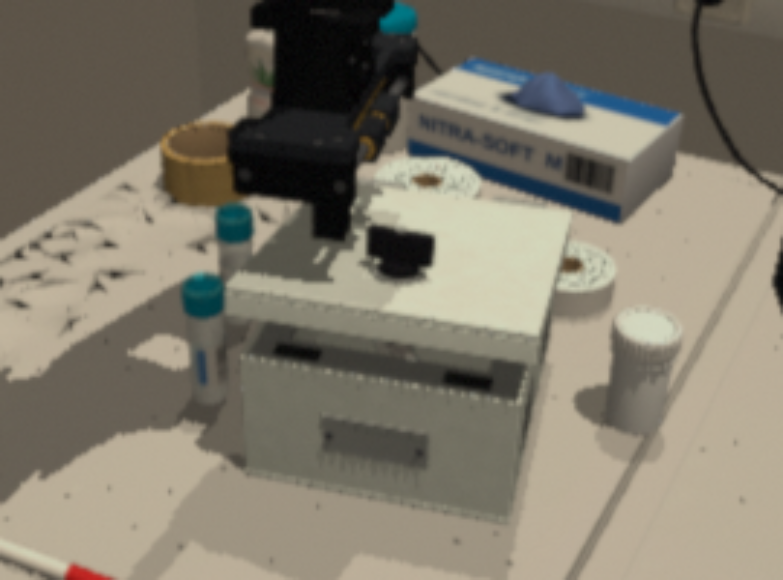

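The hatch is following the push, now at about 0.17 rad. The knob is still open. I'll continue in small steps while watching the force.

Request:
carry_out([
  [[0,3,0,0,0],[0,3,0,0,0],[0,2,0,0,0],[0,2,0,0,0],[0,0,0,0,0]],
])

```text
time: 3.78
position: [0.5817, 0.1404, 0.1261]
tool_rot: [0.424, 0.565, -0.433, 0.56]
ft_force: [0.4, 0.7, -0.1]
grip_width: 0.0007
```

Request:
carry_out([
  [[0,2,0,0,0],[0,2,0,0,0],[0,2,0,0,0],[0,0,0,0,0]],
])

```text
time: 4.12
position: [0.5819, 0.1404, 0.1199]
tool_rot: [0.424, 0.565, -0.433, 0.56]
ft_force: [0.7, -0.2, 0.4]
grip_width: 0.0007
```

Request:
carry_out([
  [[0,-20,0,0,0],[0,-30,0,-5,0],[0,-30,0,-20,0],[1,-10,0,-30,0],[1,0,0,-30,0],[1,0,0,-30,0],[1,0,0,0,0]],
])

```text
time: 4.7
position: [0.5539, 0.2543, 0.2131]
tool_rot: [0.427, 0.564, -0.434, 0.558]
ft_force: [-0.5, 0.0, 0.7]
grip_width: 0.0194
```

Run:
```python
from h import *
A=robot.camera_model("scene");B=robot.camera_model("side")
st()
a=robot.camera("scene");b=robot.camera("side")
cv2.imwrite("pics/sa.png",a[:,:,::-1])
def crop(i,u,v): return cv2.resize(i[int(v)-48:int(v)+48,int(u)-64:int(u)+64,::-1],None,fx=6,fy=6)[:290*2//1] if 0 else cv2.resize(i[int(v)-36:int(v)+36,int(u)-64:int(u)+64,::-1],None,fx=4,fy=4)
k=hp(.165,0,.14)
pa,pb=proj(A,k),proj(B,k); print(pa,pb)
cv2.imwrite("pics/s3.png",np.vstack([crop(a,*pa),crop(b,*pb)]))
```

```text
t 4.7 p [0.5539 0.2543 0.2131] F [-0.4899  0.004   0.7042] w 0.019353275145010198 q [ 0.2473  0.522   1.4736 -0.0003  1.1583 -0.0144]
toolx [-0.0118 -0.0033 -0.9999] y yaw deg 15.006022956076214 toolz [ 0.2589 -0.9659  0.0001]
(np.float64(267.13007791614353), np.float64(196.573464296535)) (np.float64(270.63522907781214), np.float64(212.61543444970192))
```

View pics/s3.png

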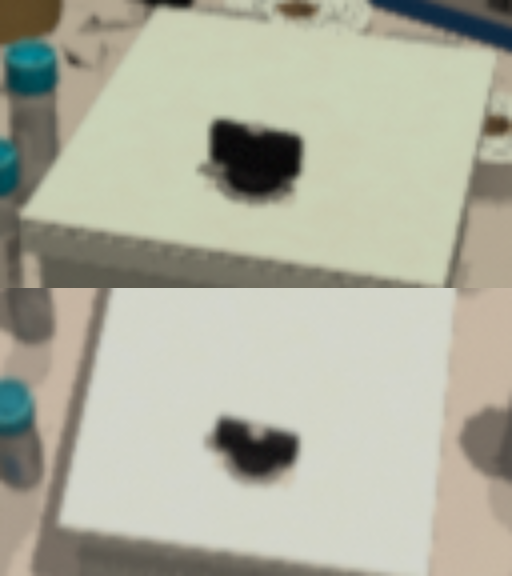

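The wing is still almost parallel to the front edge. Its back-top edge ends are at scene crop (212,121)/(301,136) and side crop (219,129)/(299,148).

Run:
```python
from h import *
A=robot.camera_model("scene");B=robot.camera_model("side")
fa=lambda p:(267-64+p[0]/4-.4,196-36+p[1]/4-.4); fb=lambda p:(270-64+p[0]/4-.4,212-36+p[1]/4-.4)
L=tri((A,B),(fa((212,121)),fb((219,129)))); R=tri((A,B),(fa((301,136)),fb((299,148))))
print(L,R,np.linalg.norm(L-R),"wing angle vs x deg",np.degrees(np.arctan2(-(L-R)[0],(L-R)[1])))
# hatch front top corners
print(tri((A,B),(fa((20,215)),fb((60,237)))),tri((A,B),(fa((445,285)),fb((428,287)))))
c=(L+R)/2-.005*EX; print("wing top centre",c, "exp",hp(.165,0,.146))
m=robot.camera_model("wrist"); print("wrist cam",-m["R"].T@m["t"],m["R"][2])
st(np.r_[c[:2],.2])
```

```text
[0.5502 0.0947 0.1491] [0.5559 0.052  0.1516] 0.04315964846307202 wing angle vs x deg 7.674045528138251
[0.4715 0.1493 0.124 ] [ 0.5245 -0.0338  0.121 ]
wing top centre [0.5482 0.072  0.1503] exp [0.5531 0.0722 0.146 ]
wrist cam [0.5401 0.3165 0.3746] [ 0.0517 -0.2443 -0.9683]
t 4.8 p [0.555  0.2506 0.2125] F [ 0.2009 -0.5106 -0.5164] w 0.027228957048839528 q [ 0.2426  0.5226  1.4744 -0.004   1.1579 -0.0164]
toolx [-0.012  -0.0068 -0.9999] y yaw deg 14.936455519777931 toolz [ 0.2578 -0.9662  0.0035]
to target tool mm [ 13.759  -52.4081 170.7161]
```

Request:
carry_out([
  [[0.6,0,-10,35,0],[0.6,0,-10,35,0],[0.6,0,-10,35,0],[0.6,0,-10,35,0],[0.6,0,-10,30,0],[0.6,5,0,0,5],[0.6,0,0,0,0]],
])

```text
time: 5.38
position: [0.5516, 0.0599, 0.2062]
tool_rot: [0.45, 0.541, -0.461, 0.54]
ft_force: [-1.2, 0.2, -0.5]
grip_width: 0.0518
```

Run:
```python
from h import *
st(np.array([.5507,.072,.16]))
m=robot.camera_model("wrist"); w=robot.camera("wrist"); print(proj(m,np.array([.5507,.072,.150])), [proj(m,hp(.165,y,.15)) for y in (-.022,.022)])
cv2.imwrite("pics/w1.png",w[:,:,::-1])
```

```text
t 5.38 p [0.5516 0.0599 0.2062] F [-1.2214  0.2282 -0.489 ] w 0.05175861200877636 q [-0.0871  0.4587  1.6185 -0.0126  1.0751 -0.2509]
toolx [-0.0117 -0.0101 -0.9999] y yaw deg 9.725803171052414 toolz [ 0.169  -0.9856  0.008 ]
to target tool mm [ 46.0994   1.822  -12.4735]
(np.float64(259.397454275017), np.float64(192.67457067341152)) [(np.float64(265.7994168393881), np.float64(223.11178840327037)), (np.float64(259.9378557785353), np.float64(161.47067793071977))]
```

View pics/w1.png

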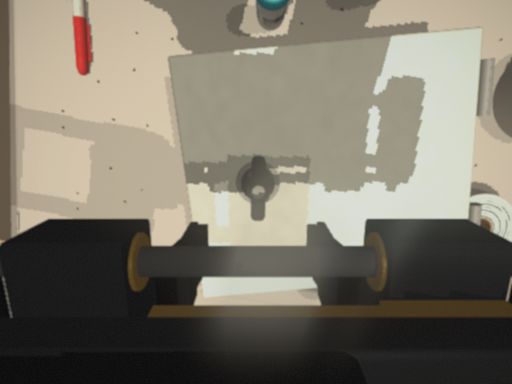

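The wrist view shows the wing running from (259,157) to (258,220), centred between the jaws and aligned with the tool. It needs about 15 mm towards tool -z.

Request:
carry_out([
  [[0.6,10,1,-8,0],[0.6,10,0,-8,0],[0.6,15,0,0,0],[0.6,15,0,0,0],[0.6,10,0,0,0],[0.6,5,0,0,0],[0.6,0,0,0,0]],
], force=4)

```text
time: 6.02
position: [0.548, 0.083, 0.1347]
tool_rot: [0.445, 0.546, -0.456, 0.544]
ft_force: [-0.1, 0.9, -0.2]
grip_width: 0.0523
```

Run:
```python
from h import *
st(np.array([.5507,.075,.137]))
```

```text
t 6.02 p [0.548  0.083  0.1347] F [-0.0654  0.9258 -0.1809] w 0.05227097049465104 q [-0.0456  0.5582  1.6834 -0.0129  0.9121 -0.2262]
toolx [-0.0125 -0.0097 -0.9999] y yaw deg 10.802885089697659 toolz [ 0.1875 -0.9822  0.0072]
to target tool mm [-2.2876  1.1262  8.3831]
```

Request:
carry_out([
  [[0.5,-1,1,8,0],[0.3,0,0,0,0],[0,0,0,0,0],[0,0,0,0,0],[0,0,0,0,0],[0,0,0,0,0],[0,0,0,0,0],[0,0,0,0,0]],
], force=4)

```text
time: 6.68
position: [0.5483, 0.0763, 0.1368]
tool_rot: [0.443, 0.548, -0.456, 0.544]
ft_force: [-1.2, -0.4, -2.2]
grip_width: 0.0099
```

Run:
```python
from h import *
st(np.array([.5507,.075,.137]))
```

```text
t 6.68 p [0.5483 0.0763 0.1368] F [-1.1511 -0.4212 -2.1551] w 0.00988943235301018 q [-0.057   0.5558  1.6798 -0.0146  0.9225 -0.2415]
toolx [-0.0172 -0.0107 -0.9998] y yaw deg 11.08180053981129 toolz [ 0.1923 -0.9813  0.0072]
to target tool mm [-0.1798  2.0836  1.7661]
```

Request:
carry_out([
  [[0,2,0,0,0],[0,2,0,0,0],[0,2,0,0,0],[0,0,0,0,0]],
], force=12)

```text
time: 7.02
position: [0.5475, 0.076, 0.1315]
tool_rot: [0.443, 0.548, -0.456, 0.543]
ft_force: [-2.2, -0.6, 2.5]
grip_width: 0.0101
```

Request:
carry_out([
  [[0,2,0,0,0],[0,2,0,0,0],[0,0,0,0,0]],
])

```text
time: 7.27
position: [0.5471, 0.0759, 0.1289]
tool_rot: [0.442, 0.548, -0.456, 0.543]
ft_force: [-3.2, -0.6, 5.5]
grip_width: 0.01
```

Request:
carry_out([
  [[0,2,0,0,0],[0,2,0,0,0],[0,0,0,0,0]],
])

```text
time: 7.52
position: [0.5469, 0.0758, 0.1275]
tool_rot: [0.442, 0.548, -0.456, 0.544]
ft_force: [-2.2, -0.5, 6.3]
grip_width: 0.0099
```

Request:
carry_out([
  [[0,2,0,0,0],[0,1,0,0,0],[0,0,0,0,0]],
])

```text
time: 7.77
position: [0.5469, 0.0758, 0.1273]
tool_rot: [0.442, 0.548, -0.456, 0.544]
ft_force: [-3.5, -1.2, 6.7]
grip_width: 0.0101
```

Request:
carry_out([
  [[0,3,0,0,0],[0,3,0,0,0],[0,3,0,0,0]],
])

```text
time: 8.02
position: [0.5466, 0.0758, 0.1233]
tool_rot: [0.442, 0.547, -0.456, 0.545]
ft_force: [-6.3, 0.6, 17.5]
grip_width: 0.0102
```

Request:
carry_out([
  [[0,3,0,0,0],[0,3,0,0,0],[0,3,0,0,0]],
])

```text
time: 8.27
position: [0.5467, 0.076, 0.1209]
tool_rot: [0.442, 0.547, -0.455, 0.546]
ft_force: [-6.6, -0.2, 17.6]
grip_width: 0.0102
```

Request:
carry_out([
  [[0,1,0,0,0]],
])

```text
time: 8.35
position: [0.5467, 0.076, 0.1214]
tool_rot: [0.443, 0.547, -0.455, 0.546]
ft_force: [-3.7, -1.3, 8.7]
grip_width: 0.0103
```

Request:
carry_out([
  [[0,1,0,0,0]],
])

```text
time: 8.43
position: [0.5467, 0.076, 0.1218]
tool_rot: [0.443, 0.546, -0.455, 0.547]
ft_force: [-4.1, -0.7, 7.3]
grip_width: 0.0107
```

Run:
```python
from h import *
st()
A=robot.camera_model("scene");B=robot.camera_model("side")
a=robot.camera("scene");b=robot.camera("side")
c=lambda i,u,v: cv2.resize(i[v-36:v+36,u-64:u+64,::-1],None,fx=4,fy=4,interpolation=cv2.INTER_CUBIC)
cv2.imwrite("pics/s4.png",np.vstack([c(a,267,210),c(b,270,220)]))
st()
```

```text
t 8.43 p [0.5467 0.076  0.1218] F [-4.0555 -0.6566  7.2861] w 0.010660448218373909 q [-0.0564  0.575   1.6996 -0.0184  0.8769 -0.2403]
toolx [-0.0106 -0.0136 -0.9999] y yaw deg 11.207537517257114 toolz [ 0.1945 -0.9808  0.0113]
t 8.53 p [0.5468 0.076  0.1218] F [-3.9089 -0.8057 10.7332] w 0.010488270859271214 q [-0.0564  0.5751  1.6994 -0.0184  0.8771 -0.2403]
toolx [-0.0107 -0.0136 -0.9999] y yaw deg 11.20808828338159 toolz [ 0.1945 -0.9808  0.0112]
```

View pics/s4.png

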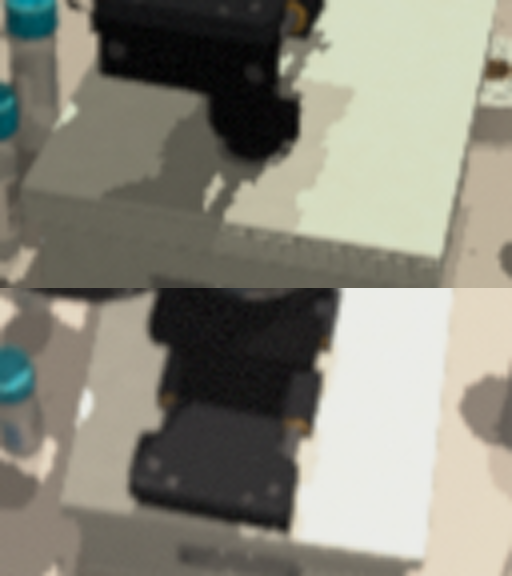

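Request:
carry_out([
  [[0,2,0,0,0],[0,2,0,0,0]],
], force=25)

```text
time: 8.7
position: [0.5468, 0.076, 0.1209]
tool_rot: [0.443, 0.546, -0.455, 0.547]
ft_force: [-5.8, -0.9, 16.7]
grip_width: 0.0102
```

Request:
carry_out([
  [[0,2,0,0,0]],
])

```text
time: 8.78
position: [0.5468, 0.076, 0.1209]
tool_rot: [0.443, 0.546, -0.454, 0.547]
ft_force: [-6.2, -0.3, 17.7]
grip_width: 0.01
```

Request:
carry_out([
  [[0,2,0,0,0]],
])

```text
time: 8.87
position: [0.5468, 0.076, 0.1209]
tool_rot: [0.443, 0.545, -0.454, 0.548]
ft_force: [-6.2, -0.6, 16.1]
grip_width: 0.0101
```

Position is constant at z = 0.1209 with 16–17 N, so the hatch is on its stops. I'll ease slightly and turn.

Request:
carry_out([
  [[0,1.6,0,0,6],[0,1.6,0,0,6],[0,1.6,0,0,6]],
])

```text
time: 9.12
position: [0.548, 0.0761, 0.121]
tool_rot: [-0.527, -0.463, 0.535, -0.47]
ft_force: [-5.0, -0.7, 11.5]
grip_width: 0.0097
```

Run:
```python
from h import *
st()
```

```text
t 9.12 p [0.548  0.0761 0.121 ] F [-5.01   -0.7462 11.4745] w 0.009704400549156222 q [-0.0556  0.575   1.7029 -0.0198  0.8653  0.0858]
toolx [-0.0024 -0.015  -0.9999] y yaw deg -7.36183648925539 toolz [-0.1281 -0.9916  0.0152]
```

Request:
carry_out([
  [[0,2.1,0,0,0],[0,2.1,0,0,3]],
])

```text
time: 9.28
position: [0.5483, 0.0761, 0.1209]
tool_rot: [-0.54, -0.447, 0.548, -0.456]
ft_force: [-6.5, -1.6, 17.6]
grip_width: 0.0097
```

Request:
carry_out([
  [[0,2.1,0,0,6],[0,2.1,0,0,6]],
])

```text
time: 9.45
position: [0.5491, 0.0758, 0.1208]
tool_rot: [-0.588, -0.385, 0.592, -0.396]
ft_force: [-5.3, -1.2, 15.5]
grip_width: 0.0103
```

Request:
carry_out([
  [[0,2,0,0,6],[0,2,0,0,6]],
])

```text
time: 9.62
position: [0.5499, 0.0755, 0.1208]
tool_rot: [-0.628, -0.317, 0.63, -0.33]
ft_force: [-6.1, -1.7, 14.4]
grip_width: 0.0095
```

Run:
```python
from h import *
st()
```

```text
t 9.62 p [0.5499 0.0755 0.1208] F [-6.0744 -1.711  14.4274] w 0.009530307887114942 q [-0.0552  0.5744  1.7053 -0.0232  0.8542  0.581 ]
toolx [ 0.0069 -0.0179 -0.9998] y yaw deg -35.57598267390027 toolz [-0.5819 -0.8132  0.0105]
```

Request:
carry_out([
  [[0,2,0,0,6],[0,2,0,0,6]],
])

```text
time: 9.78
position: [0.5506, 0.0749, 0.1208]
tool_rot: [0.661, 0.245, -0.66, 0.26]
ft_force: [-5.8, -1.9, 14.9]
grip_width: 0.0096
```

Request:
carry_out([
  [[0,2,0,0,6],[0,2,0,0,6]],
])

```text
time: 9.95
position: [0.5511, 0.0742, 0.1208]
tool_rot: [0.686, 0.171, -0.682, 0.187]
ft_force: [-4.7, -2.3, 13.8]
grip_width: 0.0102
```

Request:
carry_out([
  [[0,2,0,0,5]],
])

```text
time: 10.03
position: [0.5512, 0.0739, 0.1207]
tool_rot: [0.694, 0.139, -0.689, 0.156]
ft_force: [-5.4, -2.3, 15.4]
grip_width: 0.0097
```

Run:
```python
from h import *
st(); print(robot.get_obs()["moment"])
```

```text
t 10.03 p [0.5512 0.0739 0.1207] F [-5.3582 -2.2796 15.3611] w 0.009713056563163736 q [-0.056   0.574   1.7068 -0.0279  0.8469  1.1132]
toolx [ 0.0129 -0.0217 -0.9997] y yaw deg -65.93685081788648 toolz [-0.9131 -0.4078 -0.0029]
[-0.1494  1.1753  0.0721]
```

Request:
carry_out([
  [[0,1,0,0,1],[0,0,0,0,0],[0,0,0,0,0],[0,-1,0,0,0],[0,0,0,0,0]],
])

```text
time: 10.45
position: [0.5513, 0.0738, 0.1221]
tool_rot: [0.696, 0.132, -0.69, 0.148]
ft_force: [-2.1, -0.5, 6.2]
grip_width: 0.0096
```

Request:
carry_out([
  [[0.4,0,0,0,0],[0.4,0,0,0,0],[0.4,0,0,0,0],[0.4,0,0,0,0],[0.4,0,0,0,0]],
])

```text
time: 10.87
position: [0.5544, 0.0741, 0.1221]
tool_rot: [0.698, 0.131, -0.688, 0.149]
ft_force: [0.3, 0.7, -0.3]
grip_width: 0.0321
```

Request:
carry_out([
  [[0.4,-10,0,0,0],[0.4,-20,0,0,0],[0.4,-30,0,0,0],[0.4,-30,0,0,0],[0.4,-20,0,0,0],[0.4,0,0,0,0]],
])

```text
time: 11.37
position: [0.5518, 0.0768, 0.238]
tool_rot: [0.698, 0.132, -0.689, 0.148]
ft_force: [0.3, 0.4, 0.2]
grip_width: 0.0346
```

Run:
```python
from h import *
st()
a=robot.camera("scene");b=robot.camera("wrist")
cv2.imwrite("pics/s5.png",np.vstack([cv2.resize(a[120:270,180:380,::-1],(400,300),interpolation=cv2.INTER_CUBIC),cv2.resize(b[:,:,::-1],(400,300))]))
```

```text
t 11.37 p [0.5518 0.0768 0.238 ] F [0.2762 0.434  0.1864] w 0.03458639857664461 q [-0.0513  0.4119  1.5975 -0.0218  1.1142  1.1303]
toolx [ 0.0171 -0.0204 -0.9996] y yaw deg -67.16941249087431 toolz [-0.9216 -0.3882 -0.0078]
```

View pics/s5.png

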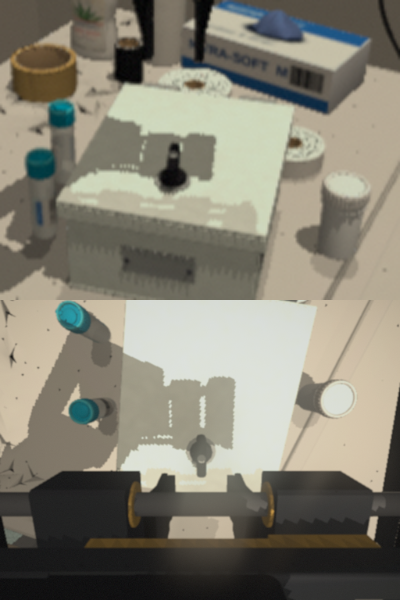

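In the last picture the wing points to the front. The hatch's front corners are at about scene (210,221) and (315,237), within 1 px of where they were when pressed, and 6–8 px lower than before pressing. The tubes and pot are still standing.

```bash
python3 -c "
from rig import robot
print(robot.hand_in())"
```

```text
the job is handed in; nothing more can be done
None
```

I shut the hatch, pressed it onto its seal and turned the wing knob to latch it. The job is handed in, at about 11.4 s on the robot's clock. No verdict was reported.

- **Closing:** I pushed the hatch down gently with closed fingers to roughly 0.03 rad by camera, with the knob still open at about 0.1 rad.
- **Pressing and turning:** I gripped the wing and pressed until the height stopped changing, which meant the hatch was on its stops. I then turned the knob to about 1.42 rad (from the tool's angle) with no noticeable resistance, eased off and let go.
- **Last checks:** After release the wing points to the front, and the hatch's front edge is within about 1 px of its pressed position. The tubes and pot still stand, and the robot touches nothing.
- **What fell outside the plan:** Force readings briefly reached 17.7 N, above the 13–16 N target but below the 24 N limit. During the turn they also dropped once to 11.5 N, at about 0.40 rad and before the tongue reached the frame, and I corrected that before going on.
- **Not checked:** I could not measure the tongue's upward force on the frame, only infer it from the hatch staying down by itself. I viewed 10 pictures.

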